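Cover the rinse pot and find the socket key for its nut

ROBOT

A 7-joint arm with a two-finger parallel gripper is mounted at the origin on the work surface; the furniture and walls round the work are solid. World frame = base frame: x ahead of the robot, y to its left, z up, the work surface at z = 0. Lengths are in m, angles in rad, forces in N, time in s.
With the tool pointing down it reaches from about 0.4 to 0.85 m from the base axis. Payload 4.5 kg.
Tool frame: the origin (TCP) lies on the centre line of the jaws, within the pads' length; the fingertips stand 14 mm ahead of it and the grasp point (between the pads) lies 5 mm behind it; y points along the fingers, z is the direction in which the jaws open and shut, and the axes are right-handed (so a half turn about y gives the same grasp; the last joint's range is limited). The gripper opens to 88 mm and grips with 3 to 60 N. Pads are 18 mm wide; open, the fingers measure 123 mm over their backs; the gripper's body (75 mm by 187 mm) begins 45 mm behind the grasp point.
Start: joints at [-1.09, 0.689, -0.195, 1.565, 0.157, 0.902, -0.215], TCP at [0.27, 0.564, 0.253] pointing down, gripper open.
Joint ranges: [-3.01, 3.01], [-0.46, 2.08], [-1.47, 1.51], [0.13, 2.56], [-1, 4.14], [0.04, 2.09], [-2.66, 2.66]. Speed limits (rad/s): [2.57, 2.57, 3.14, 3.14, 3.14, 3.14, 3.14].

INTERFACE

Orientations are given as a unit quaternion [x, y, z, w].
In Python, from plant import get_state, imaging, job gives the robot as it stands.
- The arm moves only by the tool send_rows, never from a script. Its argument "motion" is a list that holds one entry, the list of rows, each a list of 7 numbers: the turn, a rotation vector about the tool's x, y, z scaled (see below), then the shift along the tool's x, y, z scaled (see below), then the gripper's target within -1 to 1 (shut at 1, half-way at 0, fully open at -1). In form: [[[rx, ry, rz, tx, ty, tz, gripper], ...]]. A call has exactly 5 rows; each row shifts and turns the commanded pose from where the row before left it, along the tool's axes as they then stand; what a row does not reach is not made up. The controller multiplies each number of a shift by 0.02 m and each number of a turn by 0.08 rad. A row lasts 1/12 s, in which the tool goes at most 41.7 mm and 7.16 degrees, less where a joint would pass 70% of its speed; a pose out of reach is approached as far as the arm can. A call with a number of a shift or a turn outside -1 to 1 is refused whole. A call with a gripper value outside its range is refused whole. The fingers move at their own pace and stop on an object; "force" is the grip in N (left out, the last holds). Time passes only in rows, so rows that do not move let the fingers close, or fill a call up. It gives the time, the measured TCP pose, the force and the opening at its end, in the units of the state.
- get_state(): the state, without advancing time (a new reading comes with each control period).
- imaging.snapshot(name): name is "side" or "top"; returns a dict with "img" (480x640x3 uint8, red, green, blue), "camera_matrix" (3x3 intrinsics, pixels), "R" (3x3) and "t" (3): a world point X has camera coordinates R X + t. Camera axes: x right, y down, z forward; pixel columns grow to the right and rows downward; lengths in m; the calibration is good to about 2 mm. A picture is of the moment at which its call begins. There is no depth.
- job.finish_job(): hands the job in, once; it reports no verdict.
The state is a dict: "clock": time; "q": joint angles; "qd": joint speeds; "joint_torque": joint torques, N m; "tool_pos": TCP position; "eef_rot": TCP orientation; "contact_force": force on the tool from outside, world axes, zero at the start; "moment": the same for the moment, N m; "opening": opening from 0.0 (shut) to 1.0 (fully open).
Only numpy, scipy, OpenCV 4.12 (cv2) and the standard library are available. Lean on these libraries where they do the work, as an engineer would, in place of code of your own. Each camera call takes 0.05 s, during which the arm holds its last target.

TASK

Gently set the loose disc cover, nut upward, onto the rim of the rinse pot so that it sits level with its plug fully inside, and let it go. Then try the two socket keys on the cover's brass nut to find the one that slips over it, leave the other key standing upright on the bench, and finish still gripping the fitting key, seated all the way down over the nut, ready to turn. Leave the ink tins and the blue tape roll where they are.

Things in the scene. Friction and masses are not known exactly. Their poses are not given: they have to be found in the camera images.
- pot: Blue metal rinse pot, open at the top, bolted to the bench (cannot move). Outside 108 mm across, 116 mm at the rim, 60 mm high; mouth 108 mm inside at the rim, 100 mm from 8 mm below it. Three bolted lugs at its foot reach 75 mm from the axis. Origin: centre of its underside, on the bench; z up.
- pot_rim (a point): Centre of the pot's mouth, level with the top of the rim (60 mm above the bench).
- cover: Loose cover, 0.26 to 0.49 kg, lying plug down: black rubber plug 93 mm across (84 mm at its lower edge), z = 0 to 10 mm; grey disc 120 mm across, z = 10 to 18 mm; in its middle a fixed brass hex nut to carry it by. Origin: centre of the plug's underside; z up. Seated, the disc lies on the rim, origin 50 mm above the pot's origin; it has a few mm of side play and can turn.
- nut_top (a point): Centre of the nut's top face, 40 mm above the cover's origin. Nut: cover z = 18 to 40 mm, 30 mm across flats (35 across corners), sides of the upper 6 mm sloping in to 24 mm across flats, a 14 mm stud end 2 mm above the top. One pair of flats faces +y and -y of the cover, the others follow every 60 degrees.
- key_a: Socket key standing upright, 91 mm high, 0.14 to 0.28 kg: dark six-sided barrel 46 mm across flats, 45 mm high, with a hex bore 30 mm deep open below; round collar to z = 49 mm; orange flat tab to grip, z = 49 to 91 mm, 36 mm wide along x, 14 mm thick along y. Origin: centre of the underside; z up. Flats of barrel and bore face +y and -y, then every 60 degrees.
- key_b: The other socket key, with the same outside, sizes and axes. Only the bores differ: one is too small and stops on top of the nut; the other, 33 mm across flats, slips over until the barrel stands on the disc (key origin then 18 mm above the cover's origin). Found by trying.
- ink_tin_0: Bystander: open ink tin with black ink, 86 mm across, 62 mm high. Origin: centre of its underside.
- ink_tin_1: Bystander: open ink tin with red ink, 70 mm across, 48 mm high. Origin: centre of its underside.
- ink_tin_2: Bystander: open ink tin with blue ink, 70 mm across, 45 mm high. Origin: centre of its underside.
- tape_blue: Bystander: roll of blue tape lying flat, 106 mm across, 38 mm high. Origin: centre of its underside.
Not all that is in view belongs to the job. What is shaped like the cover but brown is not meant.

How it is judged:
On the way, in this order (a step that is already met when the one before it is completed fails the run):
1. the cover sits level on the rim, its plug in the mouth, and the fingers have let it go (z of cover in the frame of pot below 0.053 m and horizontal distance between cover and pot below 0.007 m and angle between cover's own z axis and vertical below 0.05 rad and contact force between the fingers and cover below 0.1 N), for 0.2 s.
2. the fitting key is all the way down over the nut (z of key_b in the frame of cover below 0.022 m and horizontal distance between key_b and cover below 0.005 m and angle between the z axis of key_b and the z axis of cover, either way round below 0.08 rad), for 0.2 s.
At the end, for the whole second after the job is handed in: Cover on the rim: height within 3 mm, axis 7 mm, tilt 0.05 rad, not touched by the arm. Fitting key over the nut: within 4 mm of fully down, 5 mm of its axis, 0.08 rad of square, at rest, gripped with over 2 N. Other key upright on the bench (4 mm, 0.1 rad), at rest (all of step 2 and z of cover in the frame of pot between 0.046 and 0.053 m and horizontal distance between cover and pot below 0.007 m and angle between cover's own z axis and vertical below 0.05 rad and z of key_b in the frame of cover above 0.014 m and contact force between the fingers and key_b above 2 N and linear speed of each of key_b, key_a below 0.02 m/s and contact force between the arm and cover below 0.1 N and height (world z) of key_a between -0.004 and 0.004 m and angle between key_a's own z axis and vertical below 0.1 rad); the arm keeps its last pose, push and grip.
It fails at once if the cover is dropped or rammed onto the pot (more than 80 N between them) (contact force between cover and pot above 80 N).
It fails at once if an ink tin or the tape roll is pushed more than 30 mm from its place (distance of any of ink_tin_0, ink_tin_1, ink_tin_2, tape_blue from where it was at the start of the episode above 0.03 m).
It also fails if it takes over 67 s, if anything falls off the work surface, if the arm or the gripper's body presses on something with over 40 N, if the wrist force passes 120 N, or if a joint passes its speed limit or range.

## Working session

There is one attempt and no reset: what is moved stays moved. The work goes in short steps, Python scripts to look and compute and a tool call to move; the robot and the scene stay as the last step left them, time stands still between calls to the robot, and variables do not carry over. Pictures are saved under pics/ and viewed, and the job is handed in when it is done.

Besides the shell and the picture viewer there is one more tool, called after "Emit:" by a JSON object that holds its "name" and its "arguments", one argument or row to a line. send_rows: Moves the arm, as the interface text tells. Its arguments: {"type":"object","properties":{"motion":{"type":"array"},"force":{"type":"number"}},"required":["motion"]}

```bash
ls; mkdir -p pics
python3 - <<'E'
from plant import get_state, imaging, job
import cv2, numpy as np
s=get_state(); print({k:np.round(v,3).tolist() for k,v in s.items()})
for n in("side","top"):
    d=imaging.snapshot(n); cv2.imwrite(f"pics/{n}0.png",d["img"][:,:,::-1]); np.savez(f"{n}0.npz",**d)
    print(n,np.round(d["camera_matrix"],1).tolist(),np.round(d["R"],3).tolist(),np.round(d["t"],3).tolist(), -d["R"].T@d["t"])
E
```

```text
pics
{'clock': 0.0, 'q': [-1.09, 0.69, -0.195, 1.566, 0.157, 0.902, -0.215], 'qd': [0.002, -0.0, 0.0, 0.001, -0.0, -0.0, 0.002], 'joint_torque': [0.0, -52.757, -1.267, -15.342, -0.053, 0.007, 0.0], 'tool_pos': [0.27, 0.563, 0.252], 'eef_rot': [0.69, -0.157, 0.157, -0.689], 'contact_force': [0.427, -0.73, -0.137], 'moment': [0.007, 0.03, 0.019], 'opening': 0.993}
side [[468.3, 0.0, 322.4], [0.0, 468.3, 239.4], [0.0, 0.0, 1.0]] [[0.997, 0.075, -0.007], [0.042, -0.641, -0.766], [-0.062, 0.764, -0.643]] [-0.457, -0.011, 1.223] [ 0.53165559 -0.90703172  0.77416976]
top [[453.9, 0.0, 323.3], [0.0, 453.9, 245.5], [0.0, 0.0, 1.0]] [[0.02, -0.999, -0.025], [-0.998, -0.018, -0.061], [0.061, 0.027, -0.998]] [-0.04, 0.449, 1.229] [ 0.37430386 -0.06426117  1.25296367]
```

View pics/side0.png

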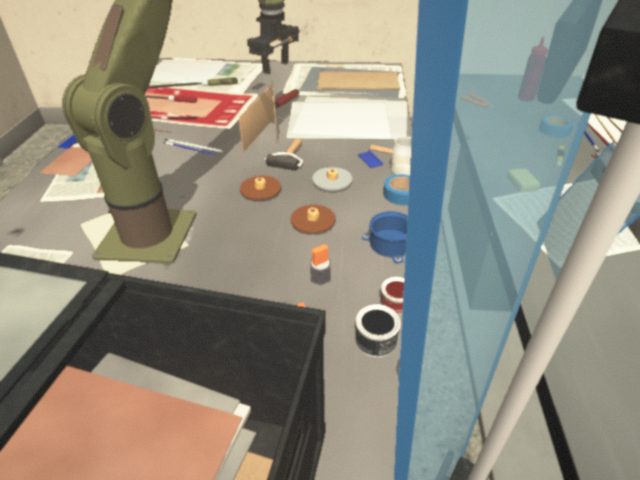

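View pics/top0.png

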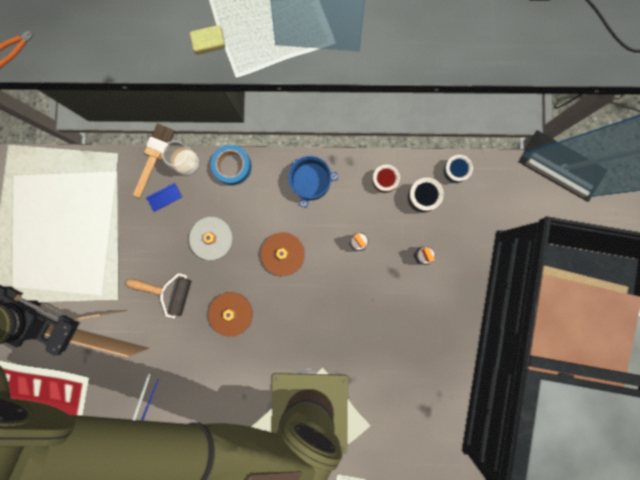

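The top view shows one grey disc at (211,238) and two brown ones at (282,254) and (230,314). The grey one matches the cover. The keys have orange tabs at (359,242) and (426,256), and the pot is at (311,178). I'll confirm these with enlarged crops.

Run:
```python
import cv2, numpy as np
a=cv2.imread("pics/top0.png"); b=cv2.imread("pics/side0.png")
def c(im,u,v,w,h,s): return cv2.resize(im[v:v+h,u:u+w],(int(w*s),int(h*s)),interpolation=cv2.INTER_CUBIC)
A=np.hstack([c(a,180,205,60,60,6.5),c(a,330,215,60,60,6.5)])[:, :780]
B=np.hstack([c(a,400,230,60,30,6.5),c(b,285,235,60,30,6.5)])
B2=np.hstack([c(a,400,230,50,50,5),c(b,285,235,50,50,5),c(b,285,285,50,50,5)])
cv2.imwrite("pics/c1.png",A);cv2.imwrite("pics/c2.png",B2)
cv2.imwrite("pics/c3.png",np.hstack([c(a,280,150,65,65,6),c(b,300,155,65,65,6)]))
```

```text
(no output)
```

View pics/c1.png

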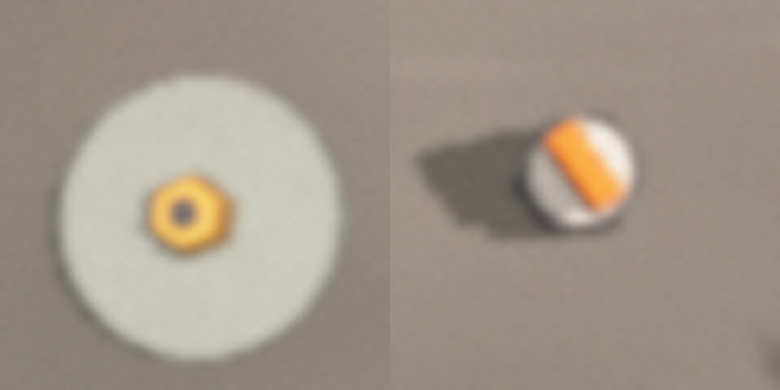

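View pics/c2.png

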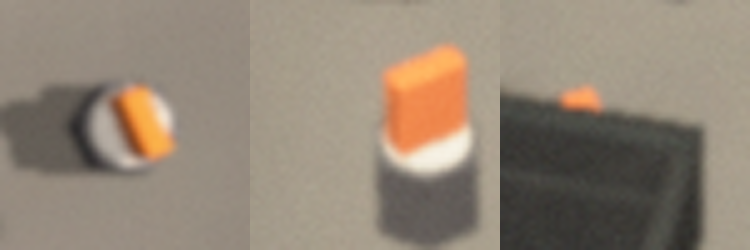

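View pics/c3.png

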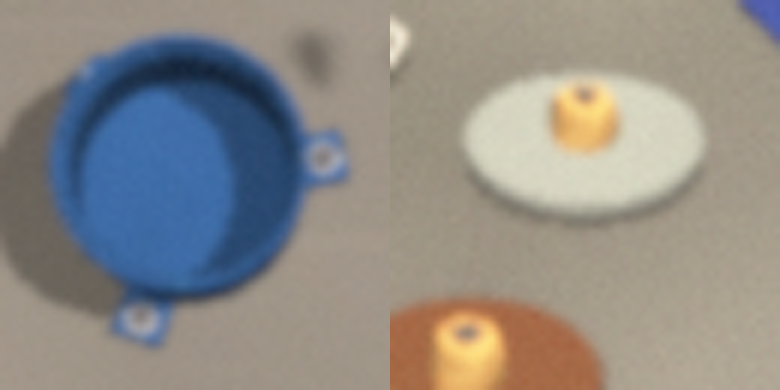

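Crops confirm it: the grey disc with the brass hex nut is the cover, and the pot and both orange-tabbed keys are clear. In the side view, key 2 shows only the top of its tab above the bin. Next I'll measure from both views.

```bash
cat > h.py <<'E'
import cv2, numpy as np
from scipy.spatial.transform import Rotation as Ro
def load(n,i=0): return dict(np.load(f"{n}{i}.npz"))
def ray(d,uv):
    o=-d["R"].T@d["t"]; v=np.linalg.inv(d["camera_matrix"])@np.array([uv[0],uv[1],1.]); v=d["R"].T@v
    return o,v/np.linalg.norm(v)
def plane(d,uv,z):
    o,v=ray(d,uv); return o+v*(z-o[2])/v[2]
def tri(da,ua,db,ub):
    oa,va=ray(da,ua);ob,vb=ray(db,ub)
    s=np.linalg.lstsq(np.c_[va,-vb],ob-oa,rcond=None)[0]
    p,q=oa+va*s[0],ob+vb*s[1]; return (p+q)/2,np.linalg.norm(p-q)
def proj(d,X):
    c=d["R"]@np.asarray(X)+d["t"]; p=d["camera_matrix"]@c; return p[:2]/p[2]
def hsv(d): return cv2.cvtColor(d["img"],cv2.COLOR_RGB2HSV)
def blobs(m,box=None,minA=8):
    m=m.astype(np.uint8)*255
    if box is not None:
        k=np.zeros_like(m);u,v,w,h=box;k[v:v+h,u:u+w]=1;m=m*k
    cs,_=cv2.findContours(m,cv2.RETR_EXTERNAL,cv2.CHAIN_APPROX_NONE)
    return sorted([c for c in cs if cv2.contourArea(c)>=minA],key=cv2.contourArea,reverse=True)
E
python3 - <<'E'
from h import *
T,S=load("top"),load("side")
for n,d in(("top",T),("side",S)):
    H=hsv(d).astype(int);h,s,v=H[...,0],H[...,1],H[...,2]
    print(n,"px disc",H[225,200] if n=="top" else H[188,330], "bench",H[270,240] if n=="top" else H[205,280])
    for nm,m in(("orange",(h<=14)&(s>150)&(v>200)),("brass",(h>=14)&(h<=28)&(s>90)&(v>140)),("blue",(h>=100)&(h<=118)&(s>120))):
        for c in blobs(m)[:12]:
            M=cv2.moments(c);print(n,nm,np.round([M["m10"]/M["m00"],M["m01"]/M["m00"]],2),cv2.contourArea(c),cv2.boundingRect(c))
E
```

```text
top px disc [ 28  18 200] bench [ 18  35 146]
top brass [582.25 279.6 ] 531.0 (543, 267, 84, 27)
top brass [146.34 170.59] 422.5 (133, 147, 29, 51)
top brass [142.86 286.22] 267.5 (126, 279, 36, 16)
top brass [104.07 348.56] 136.5 (71, 340, 62, 17)
top brass [228.54 314.36] 130.5 (222, 308, 14, 14)
top brass [281.72 253.33] 113.5 (276, 247, 13, 13)
top brass [208.85 237.66] 100.5 (203, 232, 13, 12)
top brass [429.23 254.15] 52.5 (425, 248, 10, 13)
top brass [208.5   46.59] 52.5 (192, 39, 32, 12)
top brass [359.95 239.92] 48.0 (355, 234, 11, 12)
top blue [309.3  177.54] 1342.0 (289, 157, 43, 45)
top blue [230.26 164.46] 1119.5 (211, 146, 39, 38)
top blue [163.57 196.87] 454.0 (147, 184, 34, 27)
top blue [458.65 167.49] 185.0 (451, 160, 16, 16)
side px disc [ 26  25 201] bench [ 19  39 164]
side orange [216.06 105.29] 519.5 (180, 91, 68, 32)
side orange [319.55 256.19] 146.0 (313, 248, 14, 17)
side orange [164.54  91.05] 53.5 (154, 89, 20, 5)
side brass [357.58  80.32] 1154.0 (319, 72, 80, 17)
side brass [254.62 117.57] 946.0 (239, 87, 36, 63)
side brass [254.22 467.4 ] 699.5 (235, 452, 38, 28)
side brass [184.59 108.97] 302.0 (151, 103, 64, 13)
side brass [312.59 213.96] 135.5 (307, 207, 13, 15)
side brass [259.7  183.23] 114.5 (254, 177, 13, 13)
side brass [399.74 182.38] 114.0 (391, 178, 17, 10)
side brass [294.1  145.34] 94.0 (287, 139, 14, 14)
side brass [331.86 174.55] 77.0 (327, 170, 11, 10)
side brass [380.88 148.83] 76.5 (370, 145, 22, 9)
side brass [319.53 248.58] 38.5 (313, 245, 14, 8)
side brass [100.2 189.1] 8.5 (99, 187, 4, 5)
side blue [423.81 193.72] 14493.5 (371, 0, 96, 480)
side blue [370.51 159.23] 139.5 (360, 152, 22, 15)
side blue [ 68.47 142.17] 76.0 (60, 136, 16, 12)
```

```bash
python3 - <<'E'
from h import *
T,S=load("top"),load("side")
def up(d,k=4): return cv2.resize(d["img"],None,fx=k,fy=k,interpolation=cv2.INTER_CUBIC)
K=4
def toT(c): return (np.asarray(c)+.5)/K-.5
H={n:cv2.cvtColor(up(d),cv2.COLOR_RGB2HSV).astype(int) for n,d in(("t",T),("s",S))}
def bl(n,m,box): return blobs(m(H[n][...,0],H[n][...,1],H[n][...,2]),[K*b for b in box],40)
def ell(c):
    e=cv2.fitEllipse(cv2.convexHull(c));return toT(e[0]),np.array(e[1])/K,e[2]
# cover disc: low sat or brass
dm=lambda h,s,v:((s<30)&(v>165))|((h>=10)&(h<=28)&(s>80)&(v>140))
ct=bl("t",dm,(183,210,56,56))[0];cs=bl("s",dm,(305,160,55,38))[0]
et,es=ell(ct),ell(cs);print("disc top",et,"side",es)
p,g=tri(T,et[0],S,es[0]);print("cover tri",p,g,"top@.018",plane(T,et[0],.018),"side@.018",plane(S,es[0],.018))
# stud
sm=lambda h,s,v:(v<150)
for n,d,box in(("t",T,(204,233,9,9)),("s",S,(328,169,8,7))):
    u,v,w,hh=box;g=cv2.cvtColor(d["img"],cv2.COLOR_RGB2GRAY)[v:v+hh,u:u+w].astype(float)
    print(n,"stud patch\n",g.astype(int))
# pot
bm=lambda h,s,v:(h>=98)&(h<=120)&(s>110)
c=bl("t",bm,(283,150,46,60))[0]
# robust: exclude lugs by radius
pts=toT(cv2.convexHull(c)[:,0]);
m=cv2.moments(c);cc=toT([m["m10"]/m["m00"],m["m01"]/m["m00"]])
pts=toT(c[:,0]);
for i in range(6):
    r=np.linalg.norm(pts-cc,axis=1);keep=abs(r-np.median(r))<1.2
    e=cv2.fitEllipse(pts[keep].astype(np.float32));cc=np.array(e[0])
print("pot",e,keep.sum(),len(keep),"rim@.06",plane(T,e[0],.06), "radius",e[1][0]/2/454*(1.253-.06)*1)
# keys
om=lambda h,s,v:(h<=26)&(s>140)&(v>190)
for nm,box in(("k1",(345,225,30,35)),("k2",(412,240,30,35))):
    for c in bl("t",om,box)[:1]:
        r=cv2.minAreaRect(c);print(nm,toT(r[0]),np.array(r[1])/K,r[2],toT(cv2.boxPoints(r)).round(2).tolist(),"@.091",plane(T,toT(r[0]),.091))
    wm=lambda h,s,v:((s<35)&(v>150))|((h<=26)&(s>80)&(v>170))
    for c in bl("t",wm,box)[:1]: print(" collar",ell(c))
for nm,box in(("k1",(305,235,30,50)),("k2",(290,296,25,15))):
    for c in bl("s",om,box)[:1]:
        print(nm,"side bbox",np.array(cv2.boundingRect(c))/K)
E
python3 - <<'E'
import cv2
s=cv2.imread("pics/side0.png");t=cv2.imread("pics/top0.png")
import numpy as np
c=lambda im,u,v,w,h:cv2.resize(im[v:v+h,u:u+w],(380,380),interpolation=cv2.INTER_NEAREST)
cv2.imwrite("pics/c4.png",np.vstack([np.hstack([c(s,305,240,30,30),c(s,290,295,30,30)]),])); cv2.imwrite("pics/c5.png",np.hstack([c(t,345,227,30,30),c(t,412,240,30,30)]))
E
```

```text
disc top (array([210.47573853, 237.78999329]), array([42.7547226 , 43.63581467]), 19.719017028808594) side (array([331.95251465, 178.14489746]), array([22.87602234, 39.54997635]), 90.70381927490234)
cover tri [0.46556264 0.27962311 0.01583304] 0.0004366473922727343 top@.018 [0.46518605 0.27898748 0.018     ] side@.018 [0.46596428 0.27629538 0.018     ]
t stud patch
 [[181 184 189 195 201 198 189 175 167]
 [179 191 197 200 201 202 203 192 178]
 [187 196 192 179 173 185 201 205 193]
 [192 193 168 141 136 157 191 206 201]
 [194 190 154 122 118 139 180 204 201]
 [195 191 156 123 122 143 182 203 199]
 [190 194 175 150 148 168 193 205 194]
 [177 190 190 184 185 196 203 199 185]
 [154 172 187 194 198 198 191 178 159]]
s stud patch
 [[216 214 205 190 188 196 208 218]
 [217 218 199 172 159 177 201 220]
 [205 214 204 178 161 177 204 221]
 [188 210 212 206 195 202 216 220]
 [177 198 208 214 214 214 220 217]
 [170 187 196 206 211 214 215 205]
 [167 180 188 197 200 205 206 197]]
pot ((309.19091796875, 177.33389282226562), (41.358673095703125, 42.81448745727539), 159.38140869140625) 421 502 rim@.0
[... 215 characters left out ...]
61328], [364.9700012207031, 244.19000244140625], [360.8699951171875, 247.0500030517578]] @.091 [ 0.46079742 -0.12466346  0.091     ]
 collar (array([359.66574097, 239.90298462]), array([10.09557056, 15.80413914]), 142.6827392578125)
k2 [428.66033936 254.12693787] [14.09112835  5.53821945] 64.59228515625 [[423.1400146484375, 248.9499969482422], [428.1400146484375, 246.57000732421875], [434.17999267578125, 259.29998779296875], [429.17999267578125, 261.67999267578125]] @.091 [ 0.4279943  -0.30229958  0.091     ]
 collar (array([429.12741089, 254.14649963]), array([ 9.36792088, 17.09231949]), 154.9253387451172)
k1 side bbox [312.5  245.    15.25  20.  ]
k2 side bbox [297.75 303.5    6.25   3.25]
```

View pics/c4.png

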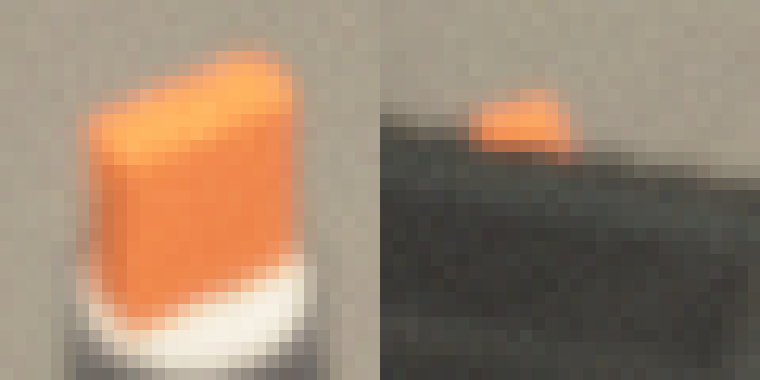

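View pics/c5.png

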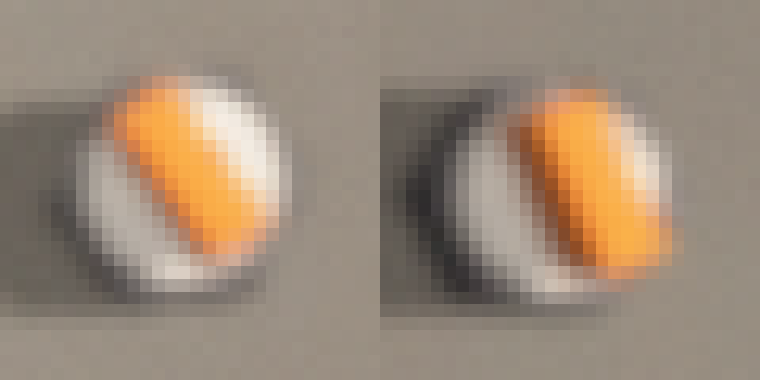

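```bash
cat > m2.py <<'E'
from h import *
T,S=load("top"),load("side")
K=4
def radial_edges(d,c,rmin,rmax,sign,chan,n=72):
    ch=chan(d["img"].astype(np.float32));ch=cv2.GaussianBlur(ch,(0,0),.7);out=[]
    for a in np.arange(n)*2*np.pi/n:
        r=np.arange(rmin,rmax,.1);x=(c[0]+r*np.cos(a)).astype(np.float32)[None];y=(c[1]+r*np.sin(a)).astype(np.float32)[None]
        p=cv2.remap(ch,x,y,cv2.INTER_LINEAR)[0];g=np.gradient(p)*sign
        out.append(np.r_[x[0,g.argmax()],y[0,g.argmax()],r[g.argmax()],g.max()])
    return np.array(out)
blue=lambda I:I[...,2]-I[...,0]
c=np.array([309.5,177.5])
for it in range(3):
    e=radial_edges(T,c,17,25,-1,blue); 
    k=np.abs(e[:,2]-np.median(e[:,2]))<1.0
    E=cv2.fitEllipse(e[k,:2].astype(np.float32)); c=np.array(E[0])
print("pot outer",E,k.sum(),np.round(e[:,2],1).tolist())
print(plane(T,c,.06))
# pot in side: left visible part, overlay
P=plane(T,c,.06)
def circ(d,C,r,n=90):return np.array([proj(d,[C[0]+r*np.cos(a),C[1]+r*np.sin(a),C[2]]) for a in np.linspace(0,2*np.pi,n)])
def draw(d,cs,box,f,name):
    im=cv2.resize(d["img"][:,:,::-1],None,fx=f,fy=f,interpolation=cv2.INTER_CUBIC)
    for q,col in cs: cv2.polylines(im,[np.round((q+.5)*f-.5).astype(int)],False,col,1)
    u,v,w,h=[f*b for b in box];return im[v:v+h,u:u+w]
a=draw(T,[(circ(T,P,.058),(0,255,0)),(circ(T,P,.054),(0,0,255))],(280,148,62,62),6,"")
b=draw(S,[(circ(S,P,.058),(0,255,0)),(circ(S,P,.054),(0,0,255))],(360,205,62,62),6,"")
cv2.imwrite("pics/pot.png",np.hstack([a,b]))
# nut 6-fold phase
for n,d,c0,zz in(("top",T,(208.85,237.66),.03),("side",S,(331.86,174.55),.03)):
    I=cv2.resize(d["img"],None,fx=K,fy=K,interpolation=cv2.INTER_CUBIC);H=cv2.cvtColor(I,cv2.COLOR_RGB2HSV).astype(int)
    m=(H[...,0]>=10)&(H[...,0]<=30)&(H[...,1]>75)
    cn=blobs(m,[int(K*(c0[0]-10)),int(K*(c0[1]-10)),20*K,20*K])[0]
    ap=cv2.approxPolyDP(cv2.convexHull(cn),2.2,True)[:,0]; q=(ap+.5)/K-.5
    w=np.array([plane(d,x,.034) for x in q]);print(n,"poly",q.round(1).tolist())
    dl=np.roll(w,-1,0)-w;print([(round(np.linalg.norm(x)*1e3,1),round(np.degrees(np.arctan2(x[1],x[0]))%60,1)) for x in dl[:,:2]])
# stud triangulate
def dark(d,box):
    u,v,w,h=box;g=cv2.cvtColor(d["img"],cv2.COLOR_RGB2GRAY)[v:v+h,u:u+w].astype(float);wt=np.clip(175-g,0,None)if d is T else np.clip(198-g,0,None)
    X,Y=np.meshgrid(np.arange(u,u+w),np.arange(v,v+h));return np.array([(X*wt).sum(),(Y*wt).sum()])/wt.sum()
a,b=dark(T,(206,235,5,5)),dark(S,(330,169,5,4));print("stud",a,b,tri(T,a,S,b),plane(T,a,.042),plane(S,b,.042))
print("key1 tri",tri(T,(359.02,240.05),S,(319.7,248.0)),plane(S,(319.7,248.),.091))
# tab direction
for b in([[353.07,235.91],[357.17,233.04],[364.97,244.19],[360.87,247.05]],[[423.14,248.95],[428.14,246.57],[434.18,259.3],[429.18,261.68]]):
    w=np.array([plane(T,x,.091)[:2] for x in b]);L=(w[2]+w[3]-w[0]-w[1])/2;W=w[1]-w[0];print("tab",w.mean(0),np.linalg.norm(L),np.linalg.norm(W),np.degrees(np.arctan2(L[1],L[0])))
    print("side proj",[proj(S,[*x,.091]).round(1).tolist() for x in w])
E
python3 m2.py
```

```text
pot outer ((309.58984375, 176.94557189941406), (43.06874465942383, 44.23606872558594), 126.57563018798828) 67 [22.0, 21.9, 22.5, 21.1, 20.8, 21.5, 21.5, 22.0, 22.0, 22.2, 21.4, 21.9, 22.6, 22.1, 22.4, 22.6, 22.2, 21.6, 21.7, 21.6, 20.8, 24.9, 23.7, 22.1, 21.4, 21.6, 21.3, 21.6, 21.6, 21.8, 21.6, 21.7, 21.8, 21.9, 21.8, 21.8, 22.0, 22.3, 21.1, 21.9, 21.7, 21.9, 22.5, 22.6, 23.0, 22.7, 22.7, 22.2, 21.9, 21.8, 22.1, 21.4, 21.4, 21.5, 21.2, 21.6, 21.4, 21.3, 21.4, 21.8, 21.1, 21.4, 21.4, 21.8, 21.8, 21.5, 21.5, 21.5, 21.6, 22.0, 22.5, 21.8]
[0.62910586 0.00752703 0.06      ]
top poly [[210.4, 231.6], [215.1, 235.4], [214.9, 240.6], [212.4, 242.6], [207.9, 243.6], [204.1, 241.6], [202.6, 239.9], [202.6, 235.6], [204.1, 233.4], [208.1, 231.6]]
[(np.float64(16.6), np.float64(53.2)), (np.float64(14.3), np.float64(59.2)), (np.float64(8.6), np.float64(9.9)), (np.float64(12.5), np.float64(43.6)), (np.float64(11.7), np.float64(3.3)), (np.float64(6.3), np.float64(42.3)), (np.float64(11.6), np.float64(2.1)), (np.float64(7.3), np.float64(28.0)), (np.float64(11.8), np.float64(54.7)), (np.float64(6.1
[... 491 characters left out ...]
64(16.5), np.float64(3.6))]
stud [207.65767635 237.35684647] [331.94652406 170.34224599] (array([0.46499913, 0.27991351, 0.04262586]), np.float64(0.0011885723676283955)) [0.46445456 0.280001   0.042     ] [0.46552318 0.28110546 0.042     ]
key1 tri (array([ 0.46141752, -0.12461175,  0.09035586]), np.float64(0.0011648279232876354)) [ 0.46205417 -0.12522023  0.091     ]
tab [ 0.46081225 -0.1246514 ] 0.03485404613091547 0.012852034805416355 -144.2214342633086
side proj [[324.3, 243.5], [327.4, 246.7], [313.9, 252.2], [310.9, 248.9]]
tab [ 0.42801576 -0.30229089] 0.035704607122255476 0.01413274950486042 -154.3059360464177
side proj [[302.4, 302.1], [304.9, 307.1], [287.4, 312.3], [285.0, 307.2]]
```

```bash
python3 -c "
from h import *
s=[0.69,-0.157,0.157,-0.689];print(Ro.from_quat(s).as_matrix().round(3))"
```

```text
[[ 0.901 -0.     0.433]
 [-0.433 -0.001  0.901]
 [ 0.    -1.    -0.001]]
```

View pics/pot.png

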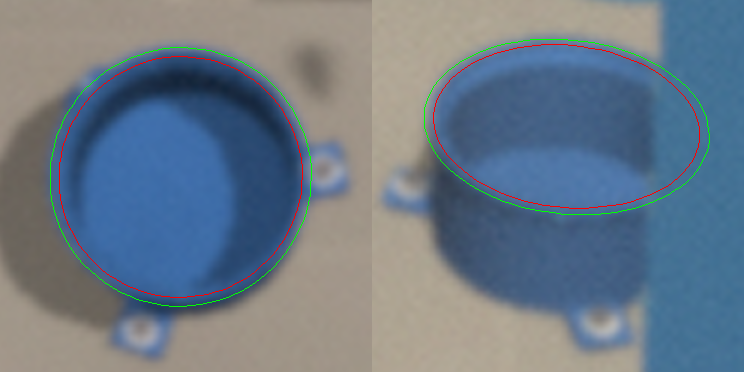

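Measurements agree with the text:
- **Cover:** stud at (0.465, 0.280), triangulated height 42.6 mm.
- **Pot:** about (0.630, 0.007).
- **Key 1:** tab top at (0.461, -0.125), height 90.4 mm.
- **Key 2:** about (0.428, -0.302).

The nut's flat normals lie at about 26° mod 60. I'll start by turning the tool to 26° yaw (+0.668 rad about tool y).

Emit:
{"name": "send_rows", "arguments": {
  "motion": [
    [[0,0.9,0,0,0,0,-1],[0,0.9,0,0.5,0,0,-1],[0,0.9,0,0.5,0,0,-1],[0,0.9,0,0.5,0,0,-1],[0,0.9,0,0.5,0,0,-1]]
  ]
}}

```text
clock: 0.52
tool_pos: [0.3026, 0.5398, 0.2523]
eef_rot: [0.65, -0.279, 0.279, -0.65]
contact_force: [0.0, -1.3, -0.4]
opening: 1.002
```

Emit:
{"name": "send_rows", "arguments": {
  "motion": [
    [[0,0.9,0,0.5,0,0,-1],[0,0.9,0,0.5,0,0,-1],[0,0.9,0,0.5,0,0,-1],[0,0.9,0,0.5,0,0,-1],[0,0.25,0,0.5,0,0,-1]]
  ]
}}

```text
clock: 0.93
tool_pos: [0.3314, 0.4992, 0.2523]
eef_rot: [0.6, -0.375, 0.375, -0.599]
contact_force: [0.7, -0.3, 0.5]
opening: 1.003
```

```bash
cat >> h.py <<'E'
def go(target,yaw):
    from plant import get_state
    s=get_state();R=Ro.from_quat(s["eef_rot"]);M=R.as_matrix();p=np.array(s["tool_pos"])
    y=np.degrees(np.arctan2(M[1,2],M[0,2]))
    a=np.radians(yaw);D=np.array([[np.sin(a),0,np.cos(a)],[-np.cos(a),0,np.sin(a)],[0,-1,0]])
    rv=(R.inv()*Ro.from_matrix(D)).as_rotvec()
    print("t",round(s["clock"],2),"pos",p.round(4),"yaw",round(y,2),"tilt down",M[:,1].round(3),"open",round(s["opening"],3),"F",np.round(s["contact_force"],1),"q",np.round(s["q"],2))
    print("turn units",(rv/.08).round(2),"| shift units now-frame",(M.T@(np.array(target)-p)/.02).round(2),"| in target frame",(D.T@(np.array(target)-p)/.02).round(2))
E
python3 -c "
from h import *
go([.465,.280,.12],26)
T,S=load('top'),load('side')
print(tri(T,(497,232),S,(325,312)),tri(T,(546,220),S,(325,312)))"
```

```text
t 0.93 pos [0.3314 0.4992 0.2523] yaw 25.99 tilt down [-0.    -0.001 -1.   ] open 1.003 F [ 0.7 -0.3  0.5] q [-1.06  0.65 -0.01  1.65  0.01  0.84 -0.62]
turn units [ 0.01 -0.    0.01] | shift units now-frame [12.77  6.62  1.21] | in target frame [12.78  6.62  1.2 ]
(array([ 0.48520582, -0.42729016,  0.22249447]), np.float64(0.020981557135175685)) (array([ 0.49720106, -0.49915934,  0.30606957]), np.float64(0.007772915700285854))
```

Emit:
{"name": "send_rows", "arguments": {
  "motion": [
    [[0,0,0,0.85,0.4,0.08,-1],[0,0,0,0.85,0.4,0.08,-1],[0,0,0,0.85,0.4,0.08,-1],[0,0,0,0.85,0.4,0.08,-1],[0,0,0,0.85,0.4,0.08,-1]]
  ]
}}

```text
clock: 1.35
tool_pos: [0.376, 0.426, 0.2122]
eef_rot: [0.601, -0.374, 0.374, -0.6]
contact_force: [0.3, -0.8, 0.0]
opening: 0.995
```

Emit:
{"name": "send_rows", "arguments": {
  "motion": [
    [[0,0,0,0.85,0.4,0.08,-1],[0,0,0,0.85,0.4,0.08,-1],[0,0,0,0.85,0.4,0.08,-1],[0,0,0,0.85,0.4,0.08,-1],[0,0,0,0.85,0.4,0.08,-1]]
  ]
}}

```text
clock: 1.77
tool_pos: [0.4207, 0.3533, 0.1722]
eef_rot: [0.6, -0.374, 0.373, -0.6]
contact_force: [0.0, -0.1, 0.0]
opening: 0.998
```

Emit:
{"name": "send_rows", "arguments": {
  "motion": [
    [[0,0,0,0.85,0.4,0.08,-1],[0,0,0,0.85,0.4,0.08,-1],[0,0,0,0.85,0.4,0.08,-1],[0,0,0,0.85,0.4,0.08,-1],[0,0,0,0.85,0.4,0.08,-1]]
  ]
}}

```text
clock: 2.18
tool_pos: [0.4653, 0.2806, 0.1322]
eef_rot: [0.6, -0.374, 0.373, -0.6]
contact_force: [0.1, 0.2, -0.6]
opening: 0.995
```

```bash
cat > snap.py <<'E'
import sys,cv2,numpy as np
from plant import imaging
i=sys.argv[1];f=[]
for n,b in zip(("top","side"),(sys.argv[2],sys.argv[3])):
    d=imaging.snapshot(n);np.savez(f"{n}{i}.npz",**d)
    u,v,w,h=map(int,b.split(","));f.append(cv2.resize(d["img"][v:v+h,u:u+w,::-1],(390,int(390*h/w)),interpolation=cv2.INTER_CUBIC))
H=min(x.shape[0] for x in f);cv2.imwrite(f"pics/s{i}.png",np.hstack([x[:H] for x in f]))
E
python3 -c "
from h import *
go([.465,.280,.035],26)"; python3 snap.py 1 150,180,120,120 290,120,80,80
```

```text
t 2.18 pos [0.4653 0.2806 0.1322] yaw 26.22 tilt down [-0.  0. -1.] open 0.995 F [ 0.1  0.2 -0.6] q [-0.59  0.76 -0.06  1.92  0.09  0.46 -0.26]
turn units [ 0.    0.05 -0.  ] | shift units now-frame [ 0.02  4.86 -0.02] | in target frame [ 0.02  4.86 -0.02]
```

View pics/s1.png

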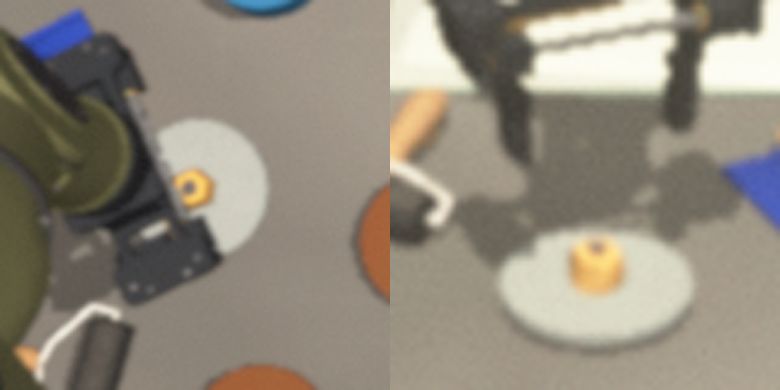

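Side view: the fingers straddle the nut at (596,265) in the crop. Descending.

Emit:
{"name": "send_rows", "arguments": {
  "motion": [
    [[0,0,0,0,0.95,0,-1],[0,0,0,0,0.95,0,-1],[0,0,0,0,0.95,0,-1],[0,0,0,0,0.95,0,-1],[0,0,0,0,0.95,0,-1]]
  ]
}}

```text
clock: 2.7
tool_pos: [0.4645, 0.2832, 0.0373]
eef_rot: [-0.6, 0.374, -0.373, 0.601]
contact_force: [0.3, -0.5, 0.2]
opening: 1.001
```

Emit:
{"name": "send_rows", "arguments": {
  "motion": [
    [[0,0,0,0,0.1,0,0.2],[0,0,0,0,0,0,1],[0,0,0,0,0,0,1],[0,0,0,0,0,0,1],[0,0,0,0,0,0,1]]
  ],
  "force": 10
}}

```text
clock: 3.12
tool_pos: [0.4656, 0.2821, 0.037]
eef_rot: [-0.599, 0.374, -0.374, 0.601]
contact_force: [-0.5, 0.8, -0.1]
opening: 0.644
```

Emit:
{"name": "send_rows", "arguments": {
  "motion": [
    [[0,0,0,0,0,0,1],[0,0,0,0,0,0,1],[0,0,0,0,0,0,1],[0,0,0,0,0,0,1],[0,0,0,0,0,0,1]]
  ]
}}

```text
clock: 3.53
tool_pos: [0.4653, 0.2816, 0.0359]
eef_rot: [-0.6, 0.374, -0.374, 0.6]
contact_force: [-0.6, 0.6, 1.3]
opening: 0.342
```

```bash
python3 -c "
from h import *
go([.465,.280,.035],26)"; python3 snap.py 2 150,180,120,120 290,120,80,80
```

```text
t 3.53 pos [0.4653 0.2816 0.0359] yaw 26.12 tilt down [ 0.001  0.    -1.   ] open 0.342 F [-0.6  0.6  1.3] q [-0.61  0.93 -0.03  1.95  0.1   0.26 -0.27]
turn units [-0.01  0.03 -0.  ] | shift units now-frame [ 0.06  0.05 -0.05] | in target frame [ 0.06  0.05 -0.05]
```

View pics/s2.png

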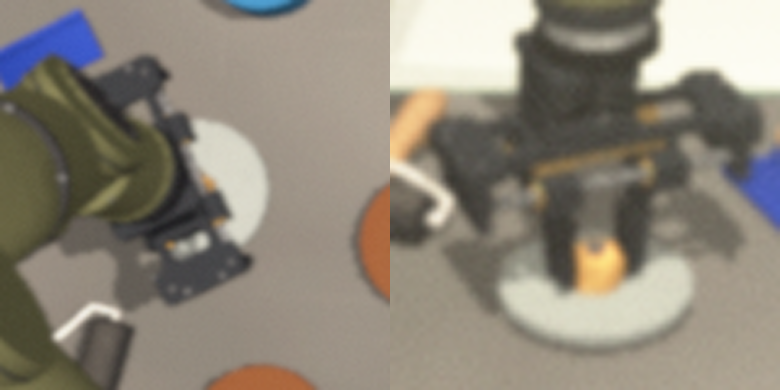

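Opening 0.342 × 88 is 30.1 mm, so the jaws are on a pair of flats and centred that way. I'll open slightly, turn 60° and re-grip on another pair, so the TCP is centred on both axes.

Emit:
{"name": "send_rows", "arguments": {
  "motion": [
    [[0,0,0,0,0,0,-0.3],[0,0,0,0,0,0,-0.3],[0,0,0,0,0,0,-0.3],[0,0.5,0,0,0,0,-0.3],[0,1,0,0,0,0,-0.3]]
  ]
}}

```text
clock: 4.05
tool_pos: [0.465, 0.2813, 0.0356]
eef_rot: [0.576, -0.411, 0.41, -0.576]
contact_force: [-0.0, -0.1, 0.7]
opening: 0.652
```

Emit:
{"name": "send_rows", "arguments": {
  "motion": [
    [[0,1,0,0,0,0,-0.3],[0,1,0,0,0,0,-0.3],[0,1,0,0,0,0,-0.3],[0,1,0,0,0,0,-0.3],[0,1,0,0,0,0,-0.3]]
  ]
}}

```text
clock: 4.47
tool_pos: [0.4649, 0.2815, 0.0356]
eef_rot: [-0.482, 0.517, -0.517, 0.482]
contact_force: [1.0, -0.5, 0.5]
opening: 0.647
```

Emit:
{"name": "send_rows", "arguments": {
  "motion": [
    [[0,1,0,0,0,0,-0.3],[0,1,0,0,0,0,-0.3],[0,1,0,0,0,0,-0.3],[0,1,0,0,0,0,-0.3],[0,1,0,0,0,0,-0.3]]
  ]
}}

```text
clock: 4.88
tool_pos: [0.465, 0.2815, 0.0356]
eef_rot: [-0.37, 0.603, -0.603, 0.37]
contact_force: [0.3, 0.3, -0.5]
opening: 0.646
```

Emit:
{"name": "send_rows", "arguments": {
  "motion": [
    [[0,1,0,0,0,0,-0.3],[0,0.6,0,0,0,0,-0.3],[0,0,0,0,0,0,-0.3],[0,0,0,0,0,0,1],[0,0,0,0,0,0,1]]
  ],
  "force": 30
}}

```text
clock: 5.3
tool_pos: [0.465, 0.2815, 0.0357]
eef_rot: [-0.333, 0.624, -0.624, 0.333]
contact_force: [-0.1, 0.0, -0.2]
opening: 0.521
```

Emit:
{"name": "send_rows", "arguments": {
  "motion": [
    [[0,0,0,0,0,0,1],[0,0,0,0,0,0,1],[0,0,0,0,0,0,1],[0,0,0,0,0,0,1],[0,0,0,0,0,0,1]]
  ]
}}

```text
clock: 5.72
tool_pos: [0.4652, 0.2814, 0.0357]
eef_rot: [0.332, -0.624, 0.624, -0.333]
contact_force: [-0.1, 0.2, -0.8]
opening: 0.336
```

```bash
python3 -c "
from h import *
go([.63,.007,.15],-54)"
```

```text
t 5.72 pos [0.4652 0.2814 0.0357] yaw -33.91 tilt down [ 0.  0. -1.] open 0.336 F [-0.1  0.2 -0.8] q [-0.7   0.94  0.12  1.95 -0.38  0.27 -0.85]
turn units [-0.    4.38 -0.  ] | shift units now-frame [ 6.79 -5.71 14.49] | in target frame [ 1.4  -5.71 15.94]
```

Gripped at 0.336 (29.6 mm). Lifting.

Emit:
{"name": "send_rows", "arguments": {
  "motion": [
    [[0,0,0,0,-0.3,0,1],[0,0,0,0,-0.5,0,1],[0,0,0,0,-1,0,1],[0,0,0,0,-1,0,1],[0,0,0,0,-1,0,1]]
  ]
}}

```text
clock: 6.13
tool_pos: [0.4646, 0.2813, 0.113]
eef_rot: [-0.333, 0.624, -0.624, 0.332]
contact_force: [0.9, 0.8, -2.4]
opening: 0.336
```

Emit:
{"name": "send_rows", "arguments": {
  "motion": [
    [[0,0.5,0,0,-1,0,1],[0,1,0,0,-1,0,1],[0,1,0,0,-0.5,0,1],[0,1,0,0,0,0,1],[0,0.9,0,0,0,0,1]]
  ]
}}

```text
clock: 6.55
tool_pos: [0.465, 0.2818, 0.1634]
eef_rot: [-0.216, 0.674, -0.673, 0.217]
contact_force: [-0.8, 0.2, -3.1]
opening: 0.336
```

```bash
python3 -c "
from h import *
go([.63,.007,.15],-54)"; python3 snap.py 3 150,180,120,120 290,100,80,80
```

```text
t 6.55 pos [0.465  0.2818 0.1634] yaw -54.3 tilt down [ 0.001  0.002 -1.   ] open 0.336 F [-0.8  0.2 -3.1] q [-0.83  0.74  0.35  1.91 -0.45  0.56 -1.13]
turn units [ 0.01 -0.07 -0.02] | shift units now-frame [ 1.32  0.66 15.97] | in target frame [ 1.4   0.67 15.96]
```

View pics/s3.png

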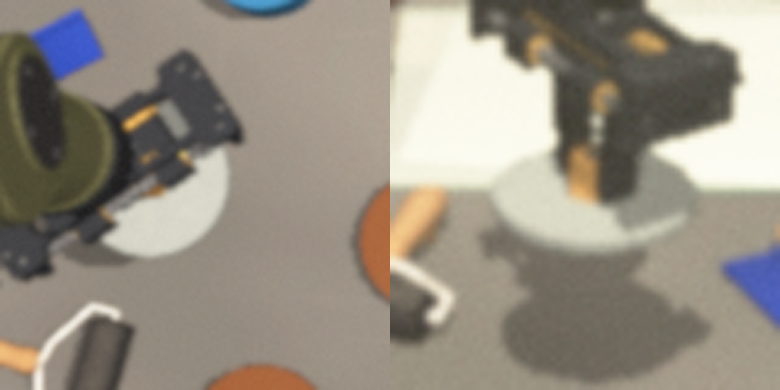

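The cover hangs level with about 3 N of weight. Carrying it over the pot.

Emit:
{"name": "send_rows", "arguments": {
  "motion": [
    [[0,0,0,0.08,0,0.8,1],[0,0,0,0.08,0,0.8,1],[0,0,0,0.08,0,0.8,1],[0,0,0,0.08,0,0.8,1],[0,0,0,0.08,0,0.8,1]]
  ]
}}

```text
clock: 7.07
tool_pos: [0.5054, 0.2113, 0.1619]
eef_rot: [-0.219, 0.672, -0.672, 0.219]
contact_force: [1.1, -0.3, -2.9]
opening: 0.336
```

Emit:
{"name": "send_rows", "arguments": {
  "motion": [
    [[0,0,0,0.08,0,0.8,1],[0,0,0,0.08,0,0.8,1],[0,0,0,0.08,0,0.8,1],[0,0,0,0.08,0,0.8,1],[0,0,0,0.08,0,0.8,1]]
  ]
}}

```text
clock: 7.48
tool_pos: [0.5458, 0.1417, 0.1618]
eef_rot: [-0.219, 0.673, -0.672, 0.219]
contact_force: [-0.5, -0.9, -3.5]
opening: 0.337
```

Emit:
{"name": "send_rows", "arguments": {
  "motion": [
    [[0,0,0,0.08,0,0.8,1],[0,0,0,0.08,0,0.8,1],[0,0,0,0.08,0,0.8,1],[0,0,0,0.08,0,0.8,1],[0,0,0,0.08,0,0.8,1]]
  ]
}}

```text
clock: 7.9
tool_pos: [0.5862, 0.0722, 0.1618]
eef_rot: [-0.219, 0.673, -0.672, 0.218]
contact_force: [-0.1, -0.1, -3.8]
opening: 0.335
```

Emit:
{"name": "send_rows", "arguments": {
  "motion": [
    [[0,0,0,0.06,0.1,0.8,1],[0,0,0,0.06,0.1,0.8,1],[0,0,0,0.06,0.1,0.8,1],[0,0,0,0.06,0.1,0.8,1],[0,0,0,0,0.1,0.8,1]]
  ]
}}

```text
clock: 8.32
tool_pos: [0.629, 0.0045, 0.1516]
eef_rot: [-0.219, 0.673, -0.672, 0.218]
contact_force: [-1.0, -0.1, -3.3]
opening: 0.34
```

Emit:
{"name": "send_rows", "arguments": {
  "motion": [
    [[0,0,0,0,0,0,1],[0,0,0,0,0,0,1],[0,0,0,0,0,0,1],[0,0,0,0,0,0,1],[0,0,0,0,0,0,1]]
  ]
}}

```text
clock: 8.73
tool_pos: [0.6289, 0.0069, 0.1518]
eef_rot: [-0.219, 0.673, -0.672, 0.219]
contact_force: [-0.3, 0.3, -3.5]
opening: 0.333
```

```bash
python3 -c "
from h import *
go([.63,.007,.1],-54)"; python3 snap.py 4 260,120,100,100 350,160,80,80
```

```text
t 8.73 pos [0.6289 0.0069 0.1518] yaw -53.96 tilt down [-0.001  0.001 -1.   ] open 0.333 F [-0.3  0.3 -3.5] q [-0.24  0.84  0.29  1.65 -0.34  0.7  -0.72]
turn units [ 0.02  0.01 -0.  ] | shift units now-frame [-0.05  2.59  0.03] | in target frame [-0.05  2.59  0.03]
```

View pics/s4.png

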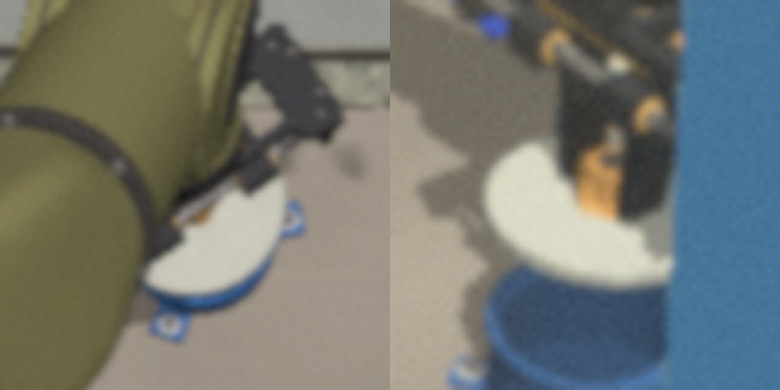

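Run:
```python
from h import *
S=load("side",4);S0=load("side",0);T4=load("top",4)
def left(d,m,box):
    u,v,w,h=box;k=4
    I=cv2.resize(d["img"],None,fx=k,fy=k,interpolation=cv2.INTER_CUBIC);H=cv2.cvtColor(I,cv2.COLOR_RGB2HSV).astype(int)
    c=blobs(m(H[...,0],H[...,1],H[...,2]),[k*b for b in box])[0][:,0]; return (c[:,0].min()+.5)/k-.5,(c[c[:,0]==c[:,0].min()].mean(0)+.5)/k-.5
def ext(d,C,r): return np.array([proj(d,[C[0]+r*np.cos(a),C[1]+r*np.sin(a),C[2]]) for a in np.linspace(0,6.283,361)])
print("cover",left(S,lambda h,s,v:(s<32)&(v>165),(360,185,45,40))[0],"pred",ext(S,[.6289,.0069,.1341],.06)[:,0].min(),ext(S,[.6289,.0069,.1261],.06)[:,0].min())
b=lambda h,s,v:(h>=98)&(h<=122)&(s>90)
print("pot",left(S0,b,(366,208,36,20))[0],left(S,b,(366,222,36,16))[0],"pred",ext(S,[.63,.007,.06],.058)[:,0].min(), "px/mm",(ext(S,[.64,.007,.06],.058)[:,0].min()-ext(S,[.63,.007,.06],.058)[:,0].min())/10)
# pot near (front) rim extents in top: pot bottom-right in top view relative to TCP
```

```text
cover 369.125 pred 368.98115942041494 368.790574474691
pot 370.125 369.625 pred 368.54238255966186 px/mm 0.40722658818112334
```

Emit:
{"name": "send_rows", "arguments": {
  "motion": [
    [[0,0,0,-0.05,0.5,0,1],[0,0,0,-0.05,0.5,0.02,1],[0,0,0,0,0.5,0,1],[0,0,0,0,0.5,0,1],[0,0,0,0,0.4,0,1]]
  ]
}}

```text
clock: 9.25
tool_pos: [0.6305, 0.0063, 0.1017]
eef_rot: [-0.219, 0.673, -0.672, 0.217]
contact_force: [-0.6, -0.2, -2.8]
opening: 0.336
```

Emit:
{"name": "send_rows", "arguments": {
  "motion": [
    [[0,0,0,0,0.1,0,1],[0,0,0,0,0.1,0,1],[0,0,0,0,0.1,0,1],[0,0,0,0,0.1,0,1],[0,0,0,0,0.1,0,1]]
  ]
}}

```text
clock: 9.67
tool_pos: [0.6317, 0.0062, 0.094]
eef_rot: [0.218, -0.673, 0.673, -0.218]
contact_force: [1.0, 0.1, -2.4]
opening: 0.336
```

```bash
python3 -c "
from h import *
go([.631,.008,.0857],-54)"; python3 snap.py 5 260,120,100,100 350,160,80,80
```

```text
t 9.67 pos [0.6317 0.0062 0.094 ] yaw -54.09 tilt down [ 0.001  0.    -1.   ] open 0.336 F [ 1.   0.1 -2.4] q [-0.22  0.92  0.26  1.67 -0.37  0.59 -0.7 ]
turn units [-0.01 -0.02 -0.01] | shift units now-frame [-0.03  0.41 -0.09] | in target frame [-0.03  0.41 -0.09]
```

View pics/s5.png

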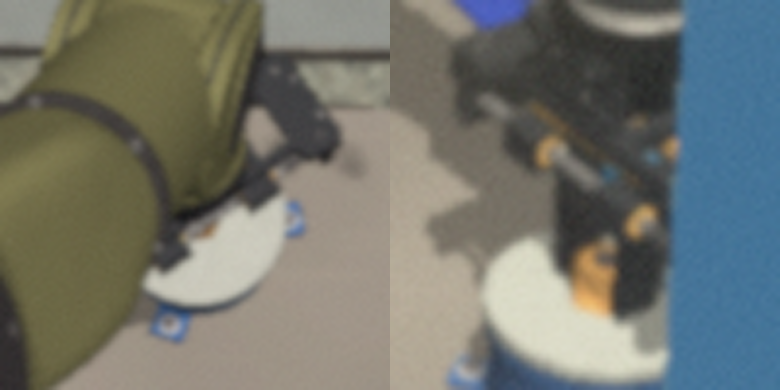

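The disc is over the rim and aligned. Lowering the last 8 mm slowly.

Emit:
{"name": "send_rows", "arguments": {
  "motion": [
    [[0,0,0,0,0.08,-0.04,1],[0,0,0,0,0.08,-0.04,1],[0,0,0,0,0.08,0,1],[0,0,0,0,0.06,0,1],[0,0,0,0,0,0,1]]
  ]
}}

```text
clock: 10.18
tool_pos: [0.6302, 0.0076, 0.0874]
eef_rot: [-0.218, 0.673, -0.673, 0.218]
contact_force: [-0.3, -0.4, -3.3]
opening: 0.339
```

```bash
python3 -c "
from h import *
go([.631,.008,.0857],-54)"
```

```text
t 10.18 pos [0.6302 0.0076 0.0874] yaw -54.09 tilt down [-0.  0. -1.] open 0.339 F [-0.3 -0.4 -3.3] q [-0.22  0.93  0.25  1.68 -0.37  0.58 -0.69]
turn units [ 0.   -0.02  0.  ] | shift units now-frame [-0.05  0.09  0.01] | in target frame [-0.05  0.09  0.01]
```

Emit:
{"name": "send_rows", "arguments": {
  "motion": [
    [[0,0,0,0,0.04,0,1],[0,0,0,0,0.03,0,1],[0,0,0,0,0.02,0,1],[0,0,0,0,0.02,0,1],[0,0,0,0,0,0,1]]
  ]
}}

```text
clock: 10.6
tool_pos: [0.6304, 0.0075, 0.086]
eef_rot: [-0.218, 0.673, -0.673, 0.218]
contact_force: [-1.7, 0.2, 1.9]
opening: 0.335
```

The force went from -3.3 to +1.9 N at z = 0.086, so it is seated. Releasing.

Emit:
{"name": "send_rows", "arguments": {
  "motion": [
    [[0,0,0,0,0,0,-0.3],[0,0,0,0,0,0,-0.3],[0,0,0,0,0,0,-0.3],[0,0,0,0,0,0,-0.3],[0,0,0,0,0,0,-0.3]]
  ]
}}

```text
clock: 11.02
tool_pos: [0.6305, 0.0075, 0.0855]
eef_rot: [0.218, -0.673, 0.673, -0.218]
contact_force: [0.0, -0.2, 0.0]
opening: 0.648
```

Emit:
{"name": "send_rows", "arguments": {
  "motion": [
    [[0,0,0,0,-0.3,0,-0.3],[0,0,0,0,-0.6,0,-0.3],[0,0,0,0,-1,0,-0.3],[0,0,0,0,-1,0,-0.3],[0,0,0,0,-1,0,-0.3]]
  ]
}}

```text
clock: 11.43
tool_pos: [0.6305, 0.0074, 0.1654]
eef_rot: [0.218, -0.673, 0.673, -0.218]
contact_force: [-0.2, 0.2, 0.6]
opening: 0.65
```

```bash
python3 -c "
from h import *
go([.461,-.124,.16],-54.2)"; python3 snap.py 6 260,120,100,100 350,170,80,80
```

```text
t 11.43 pos [0.6305 0.0074 0.1654] yaw -54.1 tilt down [ 0.001 -0.    -1.   ] open 0.65 F [-0.2  0.2  0.6] q [-0.25  0.82  0.31  1.64 -0.34  0.73 -0.73]
turn units [-0.01  0.02 -0.01] | shift units now-frame [10.72  0.27  0.35] | in target frame [10.72  0.27  0.37]
```

View pics/s6.png

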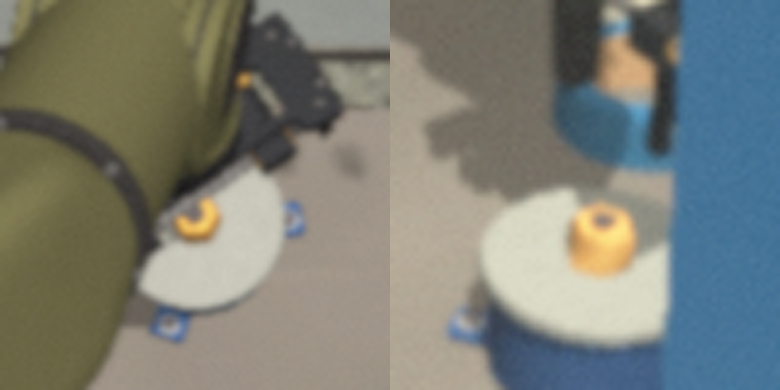

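The cover sits level in the pot with the plug inside, and the arm no longer touches it. The nut axis is at about (0.6305, 0.0075). Moving to key 1.

Emit:
{"name": "send_rows", "arguments": {
  "motion": [
    [[0,0,0,0.5,0,0.03,-0.3],[0,0,0,0.95,0,0.03,-0.3],[0,0,0,0.95,0,0.03,-0.3],[0,0,0,0.95,0,0.03,-0.3],[0,0,0,0.95,0,0.03,-0.3]]
  ]
}}

```text
clock: 11.95
tool_pos: [0.5616, -0.0457, 0.1636]
eef_rot: [-0.218, 0.673, -0.673, 0.218]
contact_force: [-0.1, -0.7, -0.7]
opening: 0.651
```

Emit:
{"name": "send_rows", "arguments": {
  "motion": [
    [[0,0,0,0.95,0,0.03,-0.3],[0,0,0,0.95,0,0.03,-0.3],[0,0,0,0.95,0,0.03,-0.3],[0,0,0,0.95,0,0.03,-0.3],[0,0,0,0.95,0,0.03,-0.3]]
  ]
}}

```text
clock: 12.37
tool_pos: [0.4865, -0.104, 0.1637]
eef_rot: [0.218, -0.673, 0.673, -0.218]
contact_force: [-0.1, -0.2, -0.1]
opening: 0.65
```

Emit:
{"name": "send_rows", "arguments": {
  "motion": [
    [[0,0,0,0.9,0,0.03,-0.3],[0,0,0,0.75,0,0.03,-0.3],[0,0,0,0,0,0,-0.3],[0,0,0,0,0,0,-0.3],[0,0,0,0,0,0,-0.3]]
  ]
}}

```text
clock: 12.78
tool_pos: [0.4624, -0.1232, 0.1636]
eef_rot: [0.218, -0.673, 0.673, -0.219]
contact_force: [-0.2, 0.8, -0.5]
opening: 0.649
```

```bash
python3 -c "
from h import *
go([.461,-.124,.068],-54.2)"; python3 snap.py 7 320,190,80,80 280,200,80,80
```

```text
t 12.78 pos [ 0.4624 -0.1232  0.1636] yaw -54.03 tilt down [ 0.001  0.    -1.   ] open 0.649 F [-0.2  0.8 -0.5] q [ 0.04  0.67  0.2   2.1  -0.32  0.4  -0.45]
turn units [-0.01  0.04 -0.02] | shift units now-frame [ 0.09  4.78 -0.01] | in target frame [ 0.08  4.78 -0.01]
```

View pics/s7.png

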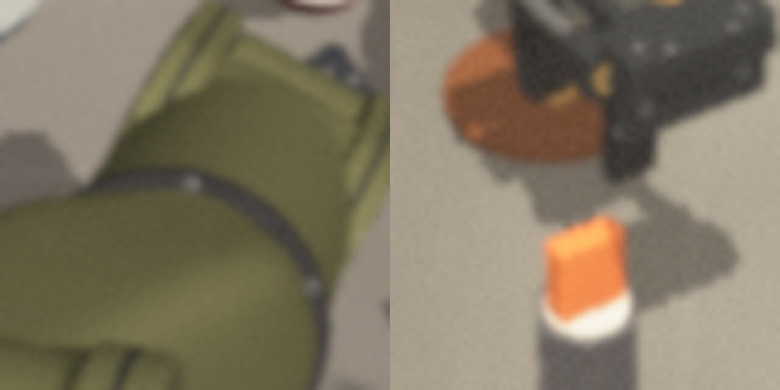

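Side crop: key 1's tab at (585,265) is below and between the fingers. Descending.

Emit:
{"name": "send_rows", "arguments": {
  "motion": [
    [[0,0,0,0.08,0.95,0,-0.3],[0,0,0,0,0.95,0,-0.3],[0,0,0,0,0.95,0,-0.3],[0,0,0,0,0.95,0,-0.3],[0,0,0,0,0.8,0,-0.3]]
  ]
}}

```text
clock: 13.3
tool_pos: [0.4608, -0.1239, 0.0702]
eef_rot: [-0.218, 0.673, -0.672, 0.219]
contact_force: [-0.9, 0.7, -0.6]
opening: 0.654
```

Emit:
{"name": "send_rows", "arguments": {
  "motion": [
    [[0,0,0,0,0.2,0,-0.3],[0,0,0,0,0,0,1],[0,0,0,0,0,0,1],[0,0,0,0,0,0,1],[0,0,0,0,0,0,1]]
  ],
  "force": 30
}}

```text
clock: 13.72
tool_pos: [0.4606, -0.1248, 0.0684]
eef_rot: [0.218, -0.672, 0.673, -0.219]
contact_force: [0.1, -0.0, 0.7]
opening: 0.371
```

Emit:
{"name": "send_rows", "arguments": {
  "motion": [
    [[0,0,0,0,0,0,1],[0,0,0,0,0,0,1],[0,0,0,0,0,0,1],[0,0,0,0,0,0,1],[0,0,0,0,0,0,1]]
  ]
}}

```text
clock: 14.13
tool_pos: [0.4603, -0.125, 0.0677]
eef_rot: [0.218, -0.673, 0.673, -0.218]
contact_force: [0.0, -1.5, 3.3]
opening: 0.157
```

```bash
python3 -c "
from h import *
go([.461,-.124,.068],-54.2)"; python3 snap.py 8 320,190,80,80 280,200,80,80
```

```text
t 14.13 pos [ 0.4603 -0.125   0.0677] yaw -54.1 tilt down [ 0.001 -0.    -1.   ] open 0.157 F [ 0.  -1.5  3.3] q [ 0.12  0.85  0.08  2.14 -0.37  0.16 -0.4 ]
turn units [-0.01  0.02 -0.01] | shift units now-frame [-0.06 -0.01 -0.02] | in target frame [-0.06 -0.01 -0.02]
```

View pics/s8.png

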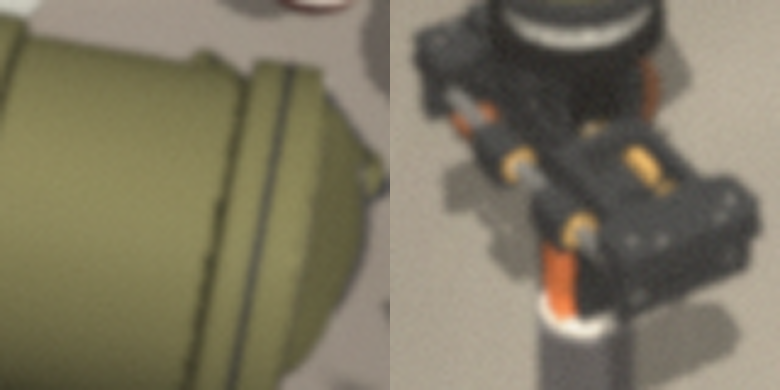

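Gripped at 0.157 × 88, about 14 mm. Lifting to 0.19 and going above the nut.

Emit:
{"name": "send_rows", "arguments": {
  "motion": [
    [[0,0,0,0,-0.4,0,1],[0,0,0,0,-1,0,1],[0,0,0,0,-1,0,1],[0,0,0,0,-1,0,1],[0,0,0,0,-1,0,1]]
  ]
}}

```text
clock: 14.65
tool_pos: [0.4592, -0.1244, 0.1565]
eef_rot: [-0.218, 0.673, -0.672, 0.218]
contact_force: [0.1, 0.3, -2.9]
opening: 0.154
```

Emit:
{"name": "send_rows", "arguments": {
  "motion": [
    [[0,0,0,-0.5,-1,-0.03,1],[0,0,0,-0.9,-0.7,-0.03,1],[0,0,0,-0.95,0,-0.03,1],[0,0,0,-0.95,0,-0.03,1],[0,0,0,-0.95,0,-0.03,1]]
  ]
}}

```text
clock: 15.07
tool_pos: [0.527, -0.0715, 0.1901]
eef_rot: [-0.218, 0.673, -0.672, 0.218]
contact_force: [-0.5, -0.6, -0.9]
opening: 0.158
```

Emit:
{"name": "send_rows", "arguments": {
  "motion": [
    [[0,0,0,-0.95,0,-0.03,1],[0,0,0,-0.95,0,-0.03,1],[0,0,0,-0.95,0,-0.03,1],[0,0,0,-0.95,0,-0.03,1],[0,0,0,-0.95,0,-0.03,1]]
  ]
}}

```text
clock: 15.48
tool_pos: [0.6018, -0.0133, 0.1894]
eef_rot: [-0.219, 0.673, -0.672, 0.217]
contact_force: [0.8, -0.3, -2.6]
opening: 0.155
```

Emit:
{"name": "send_rows", "arguments": {
  "motion": [
    [[0,0,0,-0.9,0,-0.03,1],[0,0,0,-0.8,0,-0.03,1],[0,0,0,0,0,0,1],[0,0,0,0,0,0,1],[0,0,0,0,0,0,1]]
  ]
}}

```text
clock: 15.9
tool_pos: [0.6275, 0.0056, 0.1893]
eef_rot: [-0.219, 0.673, -0.673, 0.217]
contact_force: [0.3, -0.0, -1.8]
opening: 0.154
```

```bash
python3 -c "
from h import *
go([.6305,.0075,.16],-54.1)"; python3 snap.py 9 260,120,100,100 350,150,80,80
```

```text
t 15.9 pos [0.6275 0.0056 0.1893] yaw -54.13 tilt down [-0.002 -0.001 -1.   ] open 0.154 F [ 0.3 -0.  -1.8] q [-0.26  0.79  0.32  1.63 -0.33  0.77 -0.73]
turn units [ 0.01 -0.01  0.03] | shift units now-frame [-0.18  1.46  0.01] | in target frame [-0.18  1.46  0.01]
```

View pics/s9.png

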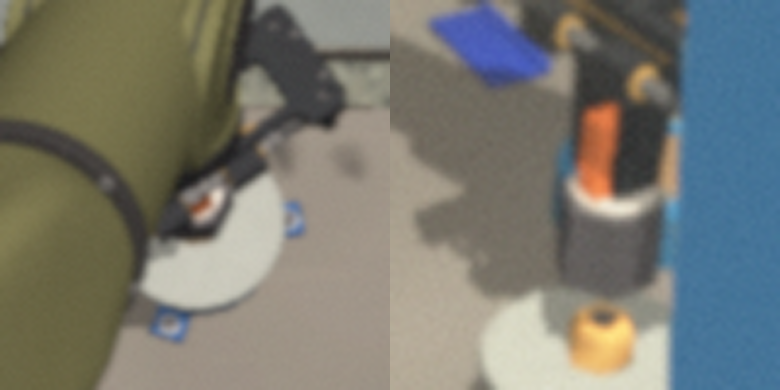

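Run:
```python
from h import *
S=load("side",9);g=cv2.cvtColor(S["img"],cv2.COLOR_RGB2GRAY).astype(float)
for r in range(194,207,2): print(r,g[r,382:412].astype(int).tolist())
H=hsv(S).astype(int);m=(H[...,0]>=10)&(H[...,0]<=30)&(H[...,1]>85)&(H[...,2]>130)
c=blobs(m,(375,208,30,25))[0][:,0];print("nut u",c[:,0].min(),c[:,0].max())
bz=.1893-.0677
for z in(bz+.01,bz+.03,bz+.045):print("TCP axis",z,proj(S,[.6275,.0056,z]))
for z in(.07,.085): print("nut axis",proj(S,[.6305,.0075,z]))
```

```text
194 [107, 90, 74, 67, 75, 93, 103, 106, 114, 125, 135, 145, 158, 169, 173, 173, 165, 154, 139, 114, 96, 82, 83, 84, 111, 130, 128, 117, 108, 109]
196 [111, 98, 79, 69, 76, 89, 98, 94, 95, 96, 94, 97, 98, 103, 106, 105, 104, 102, 98, 88, 82, 77, 77, 84, 105, 116, 119, 113, 106, 109]
198 [111, 100, 86, 74, 78, 93, 95, 95, 100, 96, 96, 93, 94, 90, 95, 96, 96, 92, 91, 90, 80, 77, 79, 86, 103, 113, 117, 113, 105, 104]
200 [106, 103, 86, 76, 86, 92, 99, 96, 94, 98, 94, 92, 93, 94, 95, 96, 96, 94, 90, 83, 77, 79, 81, 97, 109, 117, 112, 109, 105, 106]
202 [107, 104, 84, 79, 92, 98, 97, 95, 96, 96, 96, 96, 97, 94, 98, 98, 97, 93, 88, 80, 78, 78, 82, 97, 111, 114, 111, 109, 107, 105]
204 [113, 106, 91, 81, 92, 93, 96, 96, 96, 90, 94, 95, 93, 95, 97, 96, 96, 95, 88, 78, 75, 80, 95, 110, 124, 123, 115, 110, 105, 104]
206 [108, 108, 103, 92, 95, 97, 96, 98, 95, 94, 94, 93, 90, 96, 93, 95, 95, 91, 82, 77, 77, 90, 115, 144, 155, 144, 128, 110, 108, 107]
nut u 387 399
TCP axis 0.1316 [393.86539354 201.6938934 ]
TCP axis 0.1516 [394.64412422 194.67260942]
TCP axis 0.1666 [395.24031791 189.29713704]
nut axis [392.78232594 221.90031483]
nut axis [393.33450854 217.01031451]
```

The barrel centre is at u = 394.4 against a TCP axis of 393.9, so the key sits about 1 mm off the TCP. The nut is at u = 393, as predicted. I'll shift with that correction and lower carefully.

Emit:
{"name": "send_rows", "arguments": {
  "motion": [
    [[0,0,0,-0.06,0.3,0,1],[0,0,0,-0.06,0.3,0,1],[0,0,0,0,0.3,0,1],[0,0,0,0,0.3,0,1],[0,0,0,0,0.1,0,1]]
  ]
}}

```text
clock: 16.42
tool_pos: [0.6301, 0.0081, 0.162]
eef_rot: [-0.219, 0.673, -0.672, 0.217]
contact_force: [0.4, -0.3, -2.5]
opening: 0.158
```

Emit:
{"name": "send_rows", "arguments": {
  "motion": [
    [[0,0,0,0,0.07,0,1],[0,0,0,0,0.07,0,1],[0,0,0,0,0.07,0,1],[0,0,0,0,0.07,0,1],[0,0,0,0,0.07,0,1]]
  ]
}}

```text
clock: 16.83
tool_pos: [0.6312, 0.0079, 0.1566]
eef_rot: [0.218, -0.673, 0.673, -0.218]
contact_force: [-0.1, -0.5, -1.6]
opening: 0.155
```

```bash
python3 -c "
from h import *
go([.6305,.0075,.1357],-54.1)"; python3 snap.py 10 260,120,100,100 350,150,80,80
```

```text
t 16.83 pos [0.6312 0.0079 0.1566] yaw -54.09 tilt down [ 0.  0. -1.] open 0.155 F [-0.1 -0.5 -1.6] q [-0.25  0.84  0.3   1.65 -0.35  0.71 -0.72]
turn units [-0.  0. -0.] | shift units now-frame [ 0.04  1.04 -0.  ] | in target frame [ 0.04  1.04 -0.  ]
```

View pics/s10.png

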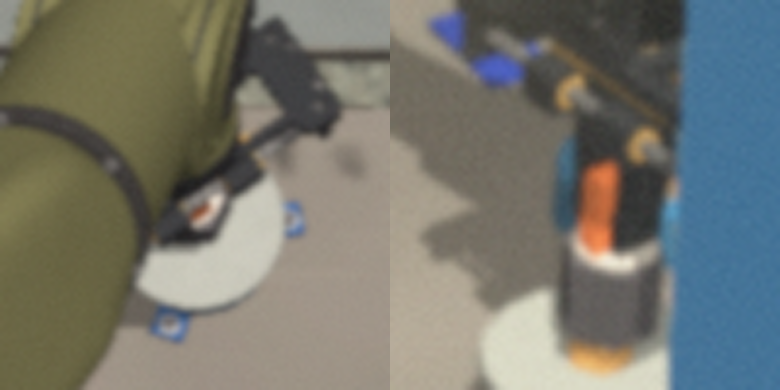

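Emit:
{"name": "send_rows", "arguments": {
  "motion": [
    [[0,0,0,0,0.05,0,1],[0,0,0,0,0.05,0,1],[0,0,0,0,0.05,0,1],[0,0,0,0,0.05,0,1],[0,0,0,0,0,0,1]]
  ]
}}

```text
clock: 17.35
tool_pos: [0.6307, 0.008, 0.1523]
eef_rot: [-0.218, 0.673, -0.673, 0.218]
contact_force: [-0.3, 0.0, -1.6]
opening: 0.155
```

Emit:
{"name": "send_rows", "arguments": {
  "motion": [
    [[0,0,0,0,0.05,0,1],[0,0,0,0,0.05,0,1],[0,0,0,0,0,0,1],[0,0,0,0,0,0,1],[0,0,0,0,0,0,1]]
  ]
}}

```text
clock: 17.77
tool_pos: [0.6306, 0.0079, 0.1502]
eef_rot: [-0.218, 0.673, -0.673, 0.218]
contact_force: [-0.5, -0.5, -2.3]
opening: 0.153
```

```bash
python3 -c "
from h import *
go([.6305,.0075,.1357],-54.1)"
```

```text
t 17.77 pos [0.6306 0.0079 0.1502] yaw -54.09 tilt down [-0.001 -0.    -1.   ] open 0.153 F [-0.5 -0.5 -2.3] q [-0.25  0.85  0.3   1.65 -0.35  0.7  -0.72]
turn units [0.01 0.   0.01] | shift units now-frame [0.02 0.73 0.01] | in target frame [0.02 0.73 0.01]
```

The key's bottom edge is at 0.0825, below the nut's chamfer (0.084), with no contact yet. Key 1 looks like the fitting one. Continuing down gently.

Emit:
{"name": "send_rows", "arguments": {
  "motion": [
    [[0,0,0,0,0.07,0,1],[0,0,0,0,0.07,0,1],[0,0,0,0,0.07,0,1],[0,0,0,0,0.07,0,1],[0,0,0,0,0.07,0,1]]
  ]
}}

```text
clock: 18.18
tool_pos: [0.6307, 0.0079, 0.1433]
eef_rot: [-0.218, 0.673, -0.673, 0.218]
contact_force: [-2.6, -0.4, -1.1]
opening: 0.159
```

Emit:
{"name": "send_rows", "arguments": {
  "motion": [
    [[0,0,0,0,0.07,0,1],[0,0,0,0,0.07,0,1],[0,0,0,0,0.07,0,1],[0,0,0,0,0,0,1],[0,0,0,0,0,0,1]]
  ]
}}

```text
clock: 18.6
tool_pos: [0.6313, 0.008, 0.1391]
eef_rot: [0.218, -0.673, 0.673, -0.218]
contact_force: [-0.8, -0.4, -2.6]
opening: 0.155
```

```bash
python3 -c "
from h import *
go([.6305,.0075,.1357],-54.1)"; python3 snap.py 11 260,120,100,100 350,150,80,80
```

```text
t 18.6 pos [0.6313 0.008  0.1391] yaw -54.08 tilt down [ 0.001  0.    -1.   ] open 0.155 F [-0.8 -0.4 -2.6] q [-0.24  0.86  0.29  1.66 -0.36  0.68 -0.71]
turn units [-0.    0.   -0.01] | shift units now-frame [ 0.05  0.17 -0.  ] | in target frame [ 0.05  0.17 -0.  ]
```

View pics/s11.png

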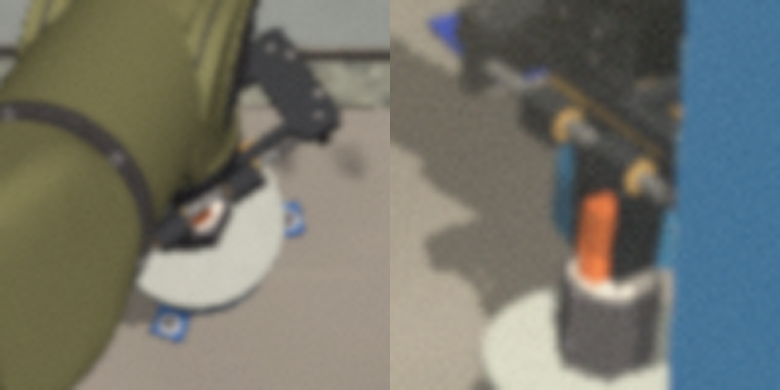

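Nearly seated. The last 3 mm in small steps until contact.

Emit:
{"name": "send_rows", "arguments": {
  "motion": [
    [[0,0,0,0,0.05,0,1],[0,0,0,0,0.04,0,1],[0,0,0,0,0.04,0,1],[0,0,0,0,0.03,0,1],[0,0,0,0,0,0,1]]
  ]
}}

```text
clock: 19.12
tool_pos: [0.6313, 0.008, 0.1361]
eef_rot: [0.218, -0.673, 0.673, -0.218]
contact_force: [-1.2, -1.1, -2.2]
opening: 0.152
```

Emit:
{"name": "send_rows", "arguments": {
  "motion": [
    [[0,0,0,0,0.02,0,1],[0,0,0,0,0,0,1],[0,0,0,0,0,0,1],[0,0,0,0,0,0,1],[0,0,0,0,0,0,1]]
  ]
}}

```text
clock: 19.53
tool_pos: [0.6314, 0.008, 0.136]
eef_rot: [0.218, -0.673, 0.673, -0.218]
contact_force: [-1.0, 0.4, 2.0]
opening: 0.159
```

```bash
python3 -c "
from h import *
go([.6305,.0075,.1357],-54.1)"; python3 snap.py 12 260,120,100,100 350,150,80,80
```

```text
t 19.53 pos [0.6314 0.008  0.136 ] yaw -54.09 tilt down [ 0.001  0.    -1.   ] open 0.159 F [-1.   0.4  2. ] q [-0.24  0.87  0.29  1.66 -0.36  0.67 -0.71]
turn units [-0.01  0.   -0.01] | shift units now-frame [ 0.05  0.02 -0.01] | in target frame [ 0.05  0.02 -0.01]
```

View pics/s12.png

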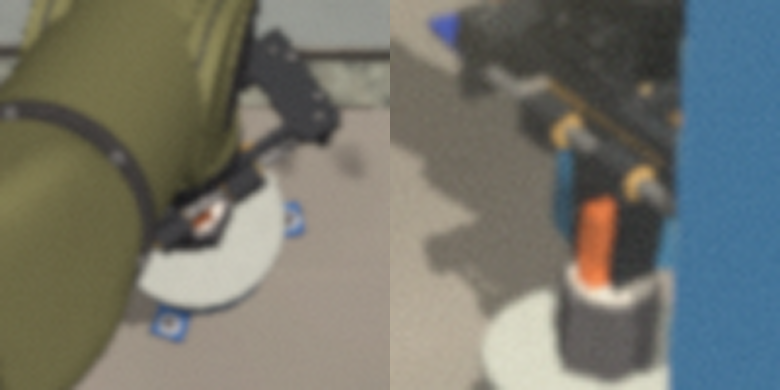

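Contact came at z = 0.136, against an expected 0.1357 for a fully seated key. Last check: the other key and the bystanders, in the same top frame.

Run:
```python
from h import *
a,b=load("top",0)["img"],load("top",12)["img"]
cv2.imwrite("pics/fin.png",cv2.resize(b[130:290,190:510,::-1],(800,400),interpolation=cv2.INTER_CUBIC))
d=cv2.absdiff(cv2.cvtColor(a,7),cv2.cvtColor(b,7))
for n,(u,v,w,h) in dict(key2=(412,240,32,35),tin0=(408,175,36,38),tin1=(370,162,32,32),tin2=(443,153,32,32),tape=(208,143,45,45)).items():print(n,d[v:v+h,u:u+w].mean().round(1),d[v:v+h,u:u+w].max())
```

```text
key2 1.5 5
tin0 1.7 8
tin1 1.5 6
tin2 1.6 7
tape 19.9 81
```

View pics/fin.png

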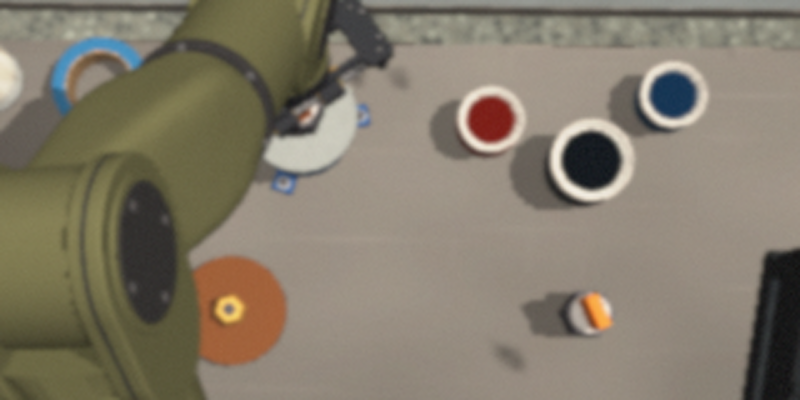

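Key 2 stands unchanged at (590,313) in the crop, and the tins are unmoved. The tape, at the crop's upper left, is only partly covered by the arm. Handing in.

```bash
python3 -c "
from plant import get_state, job
print(job.finish_job()); s=get_state(); print(s['clock'],s['tool_pos'],s['contact_force'],s['opening'])"
```

```text
the job is handed in; nothing more can be done
None
the job is handed in; nothing more can be done
```

I set the grey cover on the pot, seated level with its plug inside, and let it go. The first key I tried, the one nearer the pot, slid fully down over the nut. I finished at about 19.6 s of robot time, still gripping it with 30 N commanded. No verdict was reported.

**Last checks:**
- **Cover:** it took contact at tool height 0.086 m (expected 0.0857 m). The pictures after release showed it level in the pot, with no force left on the arm.
- **Fitting key:** the bore passed the nut's chamfer without resistance. The barrel met the disc at tool height 0.136 m (expected 0.1357 m), with about 4 N of contact and the jaws at about 14 mm, the tab's thickness.
- **Other key:** I did not try it or touch it, because the first one fitted. The top view shows it still standing where it was.
- **Ink tins and tape:** the three tins show no change in the top view. The tape could not be fully compared because the arm partly covered it. I saw no sign that it moved, and the gripper and load passed well above it.

**Disagreements:** the two cameras differed by 2–3 mm on the pot's position, so I aimed between their readings. The key sat about 1 mm off the tool axis, and I corrected for that before lowering it.

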